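# Hold the lamp shutter open on the righted specimen bottle

## Robot

A 6-joint arm with a two-finger parallel gripper is mounted at the origin on the work surface. World frame = base frame: x ahead of the robot, y to its left, z up, the work surface at z = 0. Lengths are in m, angles in rad, forces in N, time in s.
With the tool pointing down it reaches from about 0.3 to 0.775 m from the base axis. Payload 14.6 kg.
Tool frame: the origin (TCP) lies midway between the tips of the shut fingers; the grasp point (between the pads) lies 19 mm behind it; z points along the fingers, y is the direction in which the jaws open and shut (so a half turn about z gives the same grasp; the last joint's range is limited). The gripper opens to 94 mm and grips with 3 to 60 N. Pads are 16 mm wide; open, the fingers measure 119 mm over their backs; the gripper's body (75 mm by 177 mm) begins 78 mm behind the grasp point.
Start: joints at [1.114, 0.3, 1.521, -0, 1.321, -0.067], TCP at [0.209, 0.509, 0.205] pointing down, gripper open.
Joint ranges: [-3.03, 3.03], [-0.79, 2.21], [0.23, 2.52], [-1.04, 4.18], [0, 3.07], [-2.55, 2.55]. Speed limits (rad/s): [2.22, 2.22, 2.57, 3.14, 3.14, 3.14].

## Interface

Orientations are given as [roll, pitch, yaw] about the fixed x, y, z axes, in that order (R = Rz(yaw) Ry(pitch) Rx(roll)).
In Python, from station import readout, imaging, job gives the robot as it stands.
- The arm moves only by the tool arm_command, never from a script. Its argument "increments" is a list of rows, each an object with "gripper": the opening, from 0 (shut) to 1 (fully open); "slide": the shift along the world's x, y, z in m, a list of three; "yaw": the turn about the world's z in rad. A call has 1 to 8 rows; each row is the pose to reach, as a shift and turn from the pose commanded when the call began; what a row does not reach only later rows make up. A row lasts 1/8 s, in which the tool goes at most 62.5 mm and 10.7 degrees, less where a joint would pass 70% of its speed; a pose out of reach is approached as far as the arm can. A call with a gripper value outside its range is refused whole. The fingers move at their own pace and stop on an object; "grip_force" is the grip in N (left out, the last holds). Time passes only in rows, so rows that repeat a pose let the fingers close. It gives the time, the measured TCP pose, the force and the opening at its end, in the units of the state.
- readout.get_obs(): the state, without advancing time (a new reading comes with each control period).
- imaging.camera(name): name is "side" or "top"; returns a dict with "color" (420x560x3 uint8, red, green, blue), "mtx" (3x3 intrinsics, pixels), "rvec" (rotation vector, rad) and "tvec" (3), from world to camera coordinates, as OpenCV has them. Camera axes: x right, y down, z forward; pixel columns grow to the right and rows downward; lengths in m; the calibration is good to about 2 mm. A picture is of the moment at which its call begins. There is no depth.
- job.hand_in(): hands the job in, once; it reports no verdict.
The state is a dict: "time_s": time; "qpos": joint angles; "joint_vel": joint speeds; "tau": joint torques, N m; "ee_pos": TCP position; "eef_rot": TCP orientation; "force": force on the tool from outside, world axes, zero at the start; "moment": the same for the moment, N m; "grip_width": finger opening in m.
Only numpy, scipy, OpenCV 4.12 (cv2) and the standard library are available. Lean on these libraries where they do the work, as an engineer would, in place of code of your own. Each camera call takes 0.05 s, during which the arm holds its last target. There are 200 camera calls.

## Task

The blue specimen bottle has toppled over: stand it upright on its base, wholly on the round white pad in front of the lamp house, set it down gently and let go of it. Then pull the spring-return shutter out by its orange pin until the yellow pointer lines up with the red index clip, and keep it there so that the lamp lights the bottle: finish while still holding the shutter at the clip. Leave the other things on the bench where they stand.

Things in the scene. Friction and masses are not known exactly. Their poses are not given: they have to be found in the camera images.
- bottle: Loose square specimen bottle, 0.10 to 0.20 kg: blue body 50 x 50 mm in section, 72 mm tall, with a white paper band; round red cap 42 mm in diameter; 96 mm tall overall. Origin at the centre of its base, z axis from base to cap. At the start it lies on a flat side on the table: z axis level, cap roughly towards +y (within 0.5 rad), origin 25 mm above the table.
- station: Fixed lamp station: dark base plate (110 along x beside the house, 6 mm thick) with a grey lamp house (160 along x, 100 along y, top 100 mm above the table) and a white pad. Origin on the table under the middle of the house; the shutter pulls towards -x, roughly to the robot; y from pad to house; z up. The lit window is in the house's -y face. The plate reaches from y = -220 to +50 mm.
- pad (a point): Centre of the round white pad, 80 mm in diameter, flush with the base plate's upper face (6 mm above the table), at 165 mm from the middle of the house on the window side, about 105 mm clear of the shutter blade. Axes as the station's.
- shutter: Black shutter blade on the house's window face; slides level along the station's -x from closed (the start) to a stop at 75 mm. A spring pulls it shut: about 3.3 N closed plus 0.11 N per mm pulled (6 to 10 N at the clip); let go, it snaps shut. Axes as the station's. Origin on its upper edge, 103 mm above the table.
- shutter_pin (a point): Orange upright round pull pin, 16 mm in diameter, on the front (-x) end of the shutter, moving with it. It stands from 106 to 151 mm above the table; nothing within 60 mm of it is higher than 108 mm. This point is on its axis, 133 mm above the table.
- shutter_pointer (a point): Inner end of the yellow pointer tongue (8 mm wide, black centre line) that is fixed to the shutter 85 mm behind the pin and lies across the edge of the house top. This point is on its centre line.
- index_clip: Fixed red index clip on the house top beside the pointer's path: 10 mm along x, 14 along y, 8 high, white centre line. Origin at the middle of its underside, axes as the station's. The shutter is at the mark when the pointer's centre line has the same station-x as this origin; at the start the clip is 28 to 55 mm towards -x of the pointer.
- amber_bottle: Bystander: round amber bottle, 60 mm in diameter, 130 mm tall, white cap; origin at its base.
- white_jar: Bystander: white jar, 60 mm in diameter, 65 mm tall, green cap; origin at its base.
- beaker: Bystander: open glass beaker, 68 mm in diameter, 85 mm tall; origin at its base.
- dish: Bystander: flat closed glass dish, 80 mm in diameter, 16 mm high; origin at its base.
- slide_box: Bystander: green slide box, 90 x 60 x 32 mm; origin at its base.
Things that resemble listed ones, but are neither listed nor needed, are in the scene too. Leave any pink or purple look-alike of the bottle alone.

How it is judged:
By the outcome, as a careful person would: the job done as asked, in the order asked, and still so for the second after the job is handed in, while the arm keeps its last pose, push and grip.
It also fails if it takes over 64 s, if anything falls off the work surface, if the arm or the gripper's body presses on something with over 40 N, if the wrist force passes 120 N, or if a joint passes its speed limit or range.

## Working session

There is one attempt and no reset: what is moved stays moved. The work goes in short steps, Python scripts to look and compute and a tool call to move; the robot and the scene stay as the last step left them, time stands still between calls to the robot, and variables do not carry over. Pictures are saved under pics/ and viewed, about 8 in all and at most 12, crops included, and the job is handed in when it is done.

Besides the shell and the picture viewer there is one more tool, called after "Emit:" as name(argument=value, ...), one argument or row to a line, values as JSON. arm_command: Moves the arm, as the interface text tells. Its arguments: {"type":"object","properties":{"increments":{"type":"array","items":{"type":"object","properties":{"gripper":{"type":"number"},"slide":{"type":"array","items":{"type":"number"}},"yaw":{"type":"number"}}}},"grip_force":{"type":"number"}},"required":["increments"]}

```bash
mkdir -p pics
cat > h.py <<'E'
import numpy as np,cv2
from station import readout,imaging,job
def snap(n,f,box=None,s=1):
    c=imaging.camera(n); np.savez(f'pics/{n}.npz',**c)
    im=c['color'][:,:,::-1]
    if box: im=im[box[1]:box[3],box[0]:box[2]]
    cv2.imwrite('pics/'+f,cv2.resize(im,None,fx=s,fy=s,interpolation=cv2.INTER_CUBIC)); return c
def ray(n,u,v,z):
    c=np.load(f'pics/{n}.npz'); R=cv2.Rodrigues(c['rvec'])[0]; t=c['tvec'].ravel()
    d=R.T@np.linalg.inv(c['mtx'])@[u,v,1]; o=-R.T@t
    return o+d*(z-o[2])/d[2]
def proj(n,p):
    c=np.load(f'pics/{n}.npz'); return cv2.projectPoints(np.array(p,float).reshape(-1,3),c['rvec'],c['tvec'],c['mtx'],None)[0].reshape(-1,2)
E
python3 - <<'E'
from h import *
snap('top','t0.png',s=1.4);snap('side','s0.png',s=1.4)
print(readout.get_obs())
for n in('top','side'):
    c=np.load(f'pics/{n}.npz');R=cv2.Rodrigues(c['rvec'])[0];print(-R.T@c['tvec'].ravel(),c['mtx'][0,0])
E
```

```text
{'time_s': 0.1, 'qpos': array([ 1.11441438e+00,  3.00406973e-01,  1.52153401e+00,  2.93057896e-05,
        1.32066727e+00, -6.66010118e-02]), 'joint_vel': array([ 1.85738360e-03, -1.94743167e-03, -2.04400803e-03,  1.66260931e-03,
        7.10261162e-05,  9.82387239e-04]), 'tau': array([ 2.76615159e-03, -5.32648158e+01, -3.53280330e+01,  7.09831389e-02,
        2.35075923e-02, -1.03537241e-04]), 'ee_pos': array([0.20888539, 0.50853777, 0.20494141]), 'eef_rot': array([-3.14058120e+00, -9.59133338e-05,  2.75180440e+00]), 'force': array([ 0.41568909, -0.30515859,  0.22602781]), 'moment': array([ 0.01761717, -0.00739079,  0.0371221 ]), 'grip_width': 0.09374386076841384}
[0.39358365 0.03110433 1.22865366] 494.3883033230364
[-0.14272907 -0.6874313   1.06086728] 513.7958229222004
```

View pics/t0.png

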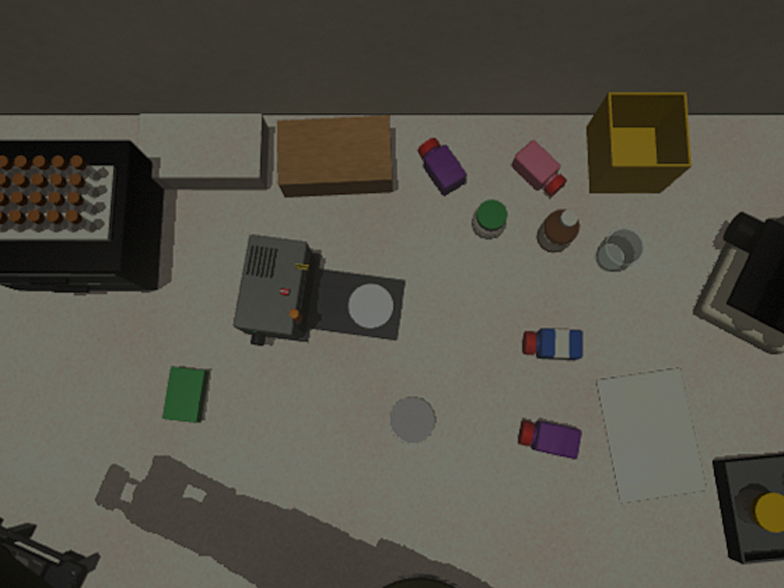

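View pics/s0.png

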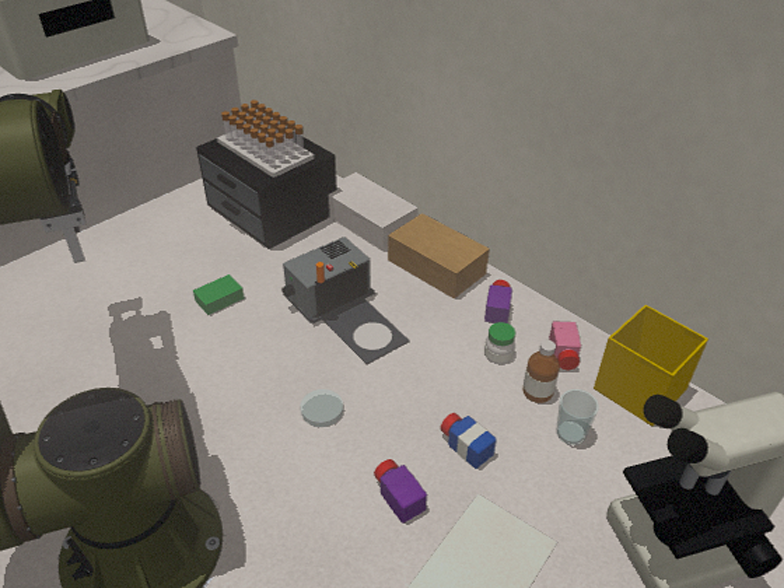

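The top view shows the blue bottle at (560,344), cap to the left, which is +y. Things that could be mistaken for it are purple (550,438), purple (442,165) and pink (540,165). The white-banded blue bottle matches the description. The pad is at (371,305), the orange pin at (295,314), the clip at (285,292) and the pointer at (302,267), all in 1.4x pixels.

Run:
```python
from h import *
t=cv2.cvtColor(np.load('pics/top.npz')['color'],cv2.COLOR_RGB2BGR); 
a=cv2.resize(t[222:272,362:432],None,fx=8,fy=8,interpolation=cv2.INTER_CUBIC)
b=cv2.resize(t[160:250,165:295],None,fx=6,fy=6,interpolation=cv2.INTER_CUBIC)
cv2.imwrite('pics/a.png',a);cv2.imwrite('pics/b.png',b)
hsv=cv2.cvtColor(t,cv2.COLOR_BGR2HSV)
def blob(m,x0,y0,x1,y1):
    k=np.zeros(m.shape,np.uint8);k[y0:y1,x0:x1]=1;p=np.argwhere((m>0)&(k>0))[:,::-1].astype(np.float32);return p.mean(0),len(p),cv2.minAreaRect(p)
print('blue',blob(cv2.inRange(hsv,(100,120,40),(130,255,255)),362,222,432,272))
print('red',blob(cv2.inRange(hsv,(0,150,60),(8,255,255))|cv2.inRange(hsv,(170,150,60),(180,255,255)),362,222,432,272))
pc=blob(cv2.inRange(hsv,(0,0,125),(180,60,255)),244,198,286,238);print('pad',pc)
print('padW',ray('top',*pc[0],.006))
```

```text
blue (array([399.44662, 244.92416], dtype=float32), 356, ((398.9206848144531, 244.84829711914062), (31.416282653808594, 19.31954574584961), 3.3664605617523193))
red (array([378.73874, 244.61261], dtype=float32), 111, ((378.5, 244.5), (15.0, 7.0), 90.0))
pad (array([258.66666, 229.16667], dtype=float32), 6, ((258.70587158203125, 229.1764678955078), (21.02379608154297, 3.7100820541381836), 25.34617805480957))
padW [0.55431148 0.09891772 0.006     ]
```

View pics/a.png

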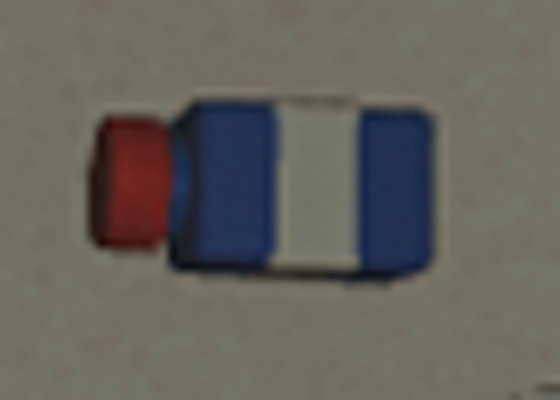

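View pics/b.png

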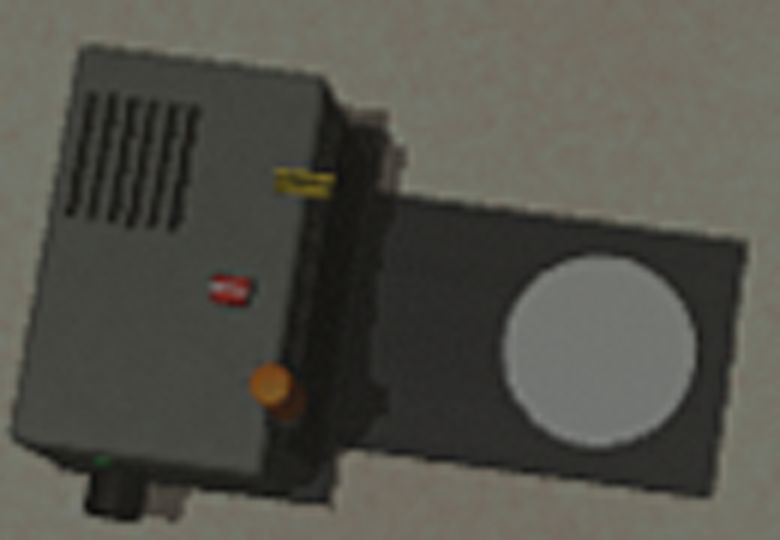

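The crops confirm the choice: a blue body with a white band and the red cap centre at crop (133,183). In the station crop the pad is centred at (600,350), pin top (271,383), clip (231,290) and pointer line (303,183).

Run:
```python
from h import *
A=lambda u,v,z:ray('top',362+(u+.5)/8-.5,222+(v+.5)/8-.5,z)
B=lambda u,v,z:ray('top',165+(u+.5)/6-.5,160+(v+.5)/6-.5,z)
print('cap',A(133,183,.035),'base top edge',A(433,112,.05),A(433,262,.05),'bodytopleft',A(197,102,.05))
print('pad',B(600,350,.006))
pin=B(271,383,.151);clip=B(231,290,.108);po=B(303,183,.104);print(pin,clip,po)
e=[B(748,240,.006),B(712,497,.006)];print(e)
d=e[0]-e[1];x=d/np.linalg.norm(d);print('station x',x,np.arctan2(x[1],x[0]),'pull',(po-clip)@x)
```

```text
cap [ 0.5142935  -0.19188089  0.035     ] base top edge [ 0.53435531 -0.2791351   0.05      ] [ 0.48960309 -0.27720487  0.05      ] bodytopleft [ 0.53712181 -0.20890251  0.05      ]
pad [0.58273101 0.08445067 0.006     ]
[0.547669   0.19892673 0.151     ] [0.58984797 0.22209042 0.108     ] [0.63277655 0.19613582 0.104     ]
[array([0.62962036, 0.02279068, 0.006     ]), array([0.52140073, 0.0375069 , 0.006     ])]
station x [ 0.99088036 -0.13474464  0.        ] -0.13515574423622356 pull 0.04603432447831215
```

Emit:
arm_command(
  increments=[
    {"slide": [0.01, -0.023, 0], "yaw": -0.05, "gripper": 1},
    {"slide": [0.03, -0.069, 0], "yaw": -0.17},
    {"slide": [0.052, -0.119, 0], "yaw": -0.33},
    {"slide": [0.074, -0.17, 0], "yaw": -0.49},
    {"slide": [0.096, -0.22, 0], "yaw": -0.65},
    {"slide": [0.118, -0.27, 0], "yaw": -0.81},
    {"slide": [0.14, -0.32, 0], "yaw": -0.95},
    {"slide": [0.16, -0.367, 0], "yaw": -1.05},
  ],
)

```text
invalid input
```

Emit:
arm_command(
  increments=[
    {"slide": [0.022, -0.05, 0], "yaw": -0.05},
    {"slide": [0.044, -0.1, 0], "yaw": -0.1},
    {"slide": [0.066, -0.15, 0], "yaw": -0.14},
    {"slide": [0.088, -0.2, 0], "yaw": -0.16},
    {"slide": [0.11, -0.25, -0.01], "yaw": -0.174},
    {"slide": [0.13, -0.3, -0.02], "yaw": -0.174},
    {"slide": [0.146, -0.335, -0.04], "yaw": -0.174},
    {"slide": [0.146, -0.335, -0.05], "yaw": -0.174},
  ],
)

```text
invalid input
```

Emit:
arm_command(
  increments=[
    {"slide": [0.01, -0.023, 0], "yaw": -0.05, "gripper": 1},
    {"slide": [0.03, -0.069, 0], "yaw": -0.17, "gripper": 1},
    {"slide": [0.052, -0.119, 0], "yaw": -0.33, "gripper": 1},
    {"slide": [0.074, -0.17, 0], "yaw": -0.49, "gripper": 1},
    {"slide": [0.096, -0.22, 0], "yaw": -0.65, "gripper": 1},
    {"slide": [0.118, -0.27, 0], "yaw": -0.81, "gripper": 1},
    {"slide": [0.14, -0.32, 0], "yaw": -0.95, "gripper": 1},
    {"slide": [0.16, -0.367, 0], "yaw": -1.05, "gripper": 1},
  ],
)

```text
time_s: 1.1
ee_pos: [0.3693, 0.14, 0.2054]
eef_rot: [3.141, -0.0, 1.698]
force: [0.4, -0.0, 0.2]
grip_width: 0.0937
```

Emit:
arm_command(
  increments=[
    {"slide": [0.022, -0.05, 0], "yaw": -0.05, "gripper": 1},
    {"slide": [0.044, -0.1, 0], "yaw": -0.1, "gripper": 1},
    {"slide": [0.066, -0.15, 0], "yaw": -0.14, "gripper": 1},
    {"slide": [0.088, -0.2, 0], "yaw": -0.16, "gripper": 1},
    {"slide": [0.11, -0.25, -0.01], "yaw": -0.174, "gripper": 1},
    {"slide": [0.13, -0.3, -0.02], "yaw": -0.174, "gripper": 1},
    {"slide": [0.146, -0.333, -0.04], "yaw": -0.174, "gripper": 1},
    {"slide": [0.146, -0.333, -0.05], "yaw": -0.174, "gripper": 1},
  ],
)

```text
time_s: 2.1
ee_pos: [0.5148, -0.1929, 0.1536]
eef_rot: [-3.139, -0.001, 1.525]
force: [-0.3, 0.8, 0.3]
grip_width: 0.094
```

Run:
```python
from h import *
o=readout.get_obs();print(o['ee_pos'],o['eef_rot'],o['qpos'])
snap('side','c1.png',(280,260,400,360),6)
```

```text
[ 0.51479272 -0.19285506  0.15357127] [-3.13947795e+00 -7.70671553e-04  1.52543976e+00] [-4.25037013e-01  3.47959802e-01  1.58246900e+00 -7.25586399e-05
  1.21341358e+00 -3.79655805e-01]
```

View pics/c1.png

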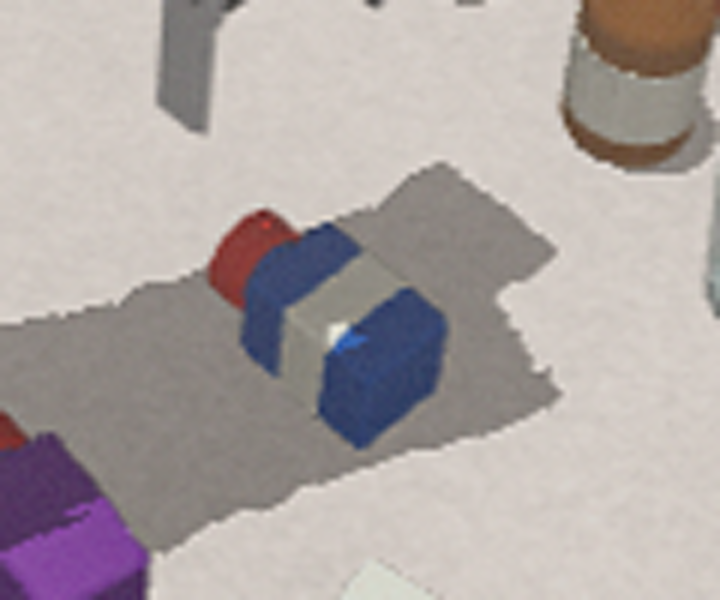

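Side crop: blue bottle undisturbed, cap at (255,255), open fingers above it and clear. Descending.

Emit:
arm_command(
  increments=[
    {"slide": [0, 0, -0.03], "yaw": 0, "gripper": 1},
    {"slide": [0, 0, -0.07], "yaw": 0, "gripper": 1},
    {"slide": [0, 0, -0.11], "yaw": 0, "gripper": 1},
    {"slide": [0, 0, -0.135], "yaw": 0, "gripper": 1},
    {"slide": [0, 0, -0.147], "yaw": 0, "gripper": 1},
    {"slide": [0, 0, -0.147], "yaw": 0, "gripper": 1},
    {"slide": [0, 0, -0.147], "yaw": 0, "gripper": 0.6},
    {"slide": [0, 0, -0.147], "yaw": 0, "gripper": 0.5},
  ],
  grip_force=6,
)

```text
time_s: 3.15
ee_pos: [0.5155, -0.1914, 0.0094]
eef_rot: [3.14, 0.001, 1.528]
force: [0.6, -0.7, 0.0]
grip_width: 0.0773
```

Emit:
arm_command(
  increments=[
    {"slide": [0, 0, 0], "yaw": 0, "gripper": 0.4},
    {"slide": [0, 0, 0], "yaw": 0, "gripper": 0.3},
    {"slide": [0, 0, 0], "yaw": 0, "gripper": 0.3},
    {"slide": [0, 0, 0], "yaw": 0, "gripper": 0.3},
  ],
)

```text
time_s: 3.65
ee_pos: [0.515, -0.1913, 0.0085]
eef_rot: [3.142, 0.0, 1.528]
force: [0.3, -0.5, 0.2]
grip_width: 0.042
```

Gripped on the cap at 42 mm. Now tipping it up in an arc about the base edge.

Emit:
arm_command(
  increments=[
    {"slide": [0, -0.0034, 0.009], "yaw": 0, "gripper": 0.3},
    {"slide": [0, -0.0076, 0.0175], "yaw": 0, "gripper": 0.3},
    {"slide": [-0.0005, -0.0126, 0.0255], "yaw": 0, "gripper": 0.3},
    {"slide": [-0.001, -0.0185, 0.033], "yaw": 0, "gripper": 0.3},
    {"slide": [-0.001, -0.025, 0.0395], "yaw": 0, "gripper": 0.3},
    {"slide": [-0.0015, -0.0323, 0.0455], "yaw": 0, "gripper": 0.3},
    {"slide": [-0.002, -0.0402, 0.051], "yaw": 0, "gripper": 0.3},
    {"slide": [-0.002, -0.0485, 0.0555], "yaw": 0, "gripper": 0.3},
  ],
)

```text
time_s: 4.65
ee_pos: [0.5129, -0.2404, 0.0642]
eef_rot: [-3.142, 0.0, 1.528]
force: [0.9, -0.6, -1.2]
grip_width: 0.042
```

Run:
```python
from h import *
o=readout.get_obs();print(o['ee_pos'],o['force'],o['grip_width'])
snap('side','c2.png',(280,240,400,340),5)
```

```text
[ 0.51292722 -0.24038297  0.06423452] [ 0.94623883 -0.63277741 -1.24448827] 0.04199164960686413
```

View pics/c2.png

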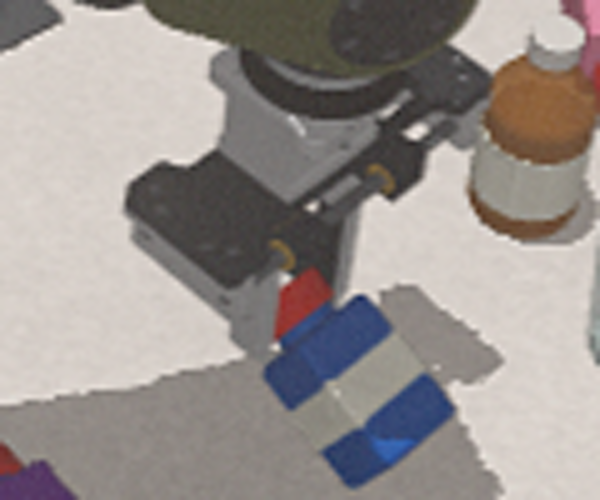

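The picture shows the bottle pivoting in the grip at about 45 degrees, its base edge at the table around crop (350,480). Continuing the arc.

Emit:
arm_command(
  increments=[
    {"slide": [0, -0.0088, 0.0033], "yaw": 0, "gripper": 0.3},
    {"slide": [-0.0005, -0.018, 0.0055], "yaw": 0, "gripper": 0.3},
    {"slide": [-0.001, -0.0272, 0.007], "yaw": 0, "gripper": 0.3},
    {"slide": [-0.0015, -0.0366, 0.0077], "yaw": 0, "gripper": 0.3},
    {"slide": [-0.002, -0.046, 0.0073], "yaw": 0, "gripper": 0.3},
    {"slide": [-0.0025, -0.0553, 0.006], "yaw": 0, "gripper": 0.3},
    {"slide": [-0.003, -0.0645, 0.0035], "yaw": 0, "gripper": 0.3},
    {"slide": [-0.003, -0.0645, 0.0025], "yaw": 0, "gripper": 0.3},
  ],
)

```text
time_s: 5.7
ee_pos: [0.5098, -0.3048, 0.0661]
eef_rot: [-3.141, -0.0, 1.527]
force: [0.5, 0.2, -2.5]
grip_width: 0.0421
```

Run:
```python
from h import *
o=readout.get_obs();print(o['ee_pos'],o['force'],o['grip_width'])
snap('side','c3.png',(280,240,400,340),5)
```

```text
[ 0.50978774 -0.30478428  0.0660537 ] [ 0.45960699  0.21455932 -2.45609585] 0.04206244279065797
```

View pics/c3.png

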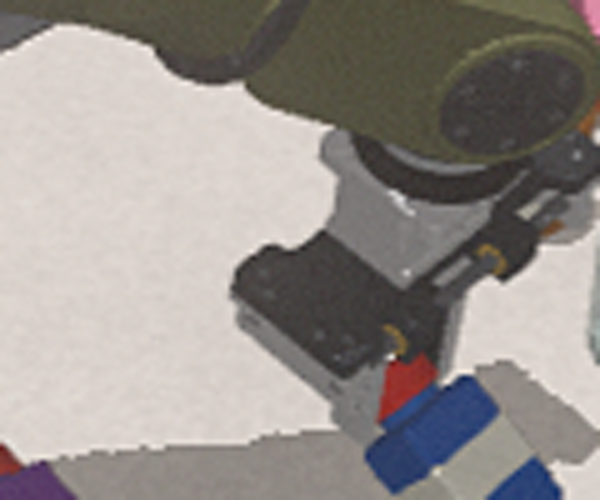

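The bottle rode along at about 45 degrees and did not rotate further: friction in the grip held it while the base edge slid, and it is probably just clear of the table. I'll lift, ease the grip to 3 N so it swings down by gravity, then finish by pressing the base edge on the table while sweeping.

Emit:
arm_command(
  increments=[
    {"slide": [0, 0.005, 0.01], "yaw": 0, "gripper": 0.4},
    {"slide": [0, 0.015, 0.025], "yaw": 0, "gripper": 0.4},
    {"slide": [0, 0.03, 0.03], "yaw": 0, "gripper": 0.4},
    {"slide": [0, 0.05, 0.03], "yaw": 0, "gripper": 0.4},
    {"slide": [0, 0.07, 0.03], "yaw": 0, "gripper": 0.4},
    {"slide": [0, 0.08, 0.03], "yaw": 0, "gripper": 0.4},
    {"slide": [0, 0.08, 0.03], "yaw": 0, "gripper": 0.4},
    {"slide": [0, 0.08, 0.03], "yaw": 0, "gripper": 0.4},
  ],
  grip_force=3,
)

```text
time_s: 6.75
ee_pos: [0.51, -0.2246, 0.0964]
eef_rot: [-3.142, 0.0, 1.528]
force: [-0.2, -0.4, -1.9]
grip_width: 0.042
```

Run:
```python
from h import *
o=readout.get_obs();print(o['ee_pos'],o['force'],o['grip_width'])
snap('side','c4.png',(280,220,400,340),5)
```

```text
[ 0.51002217 -0.22458223  0.09635302] [-0.21410099 -0.39659271 -1.91749753] 0.04201823006270773
```

View pics/c4.png

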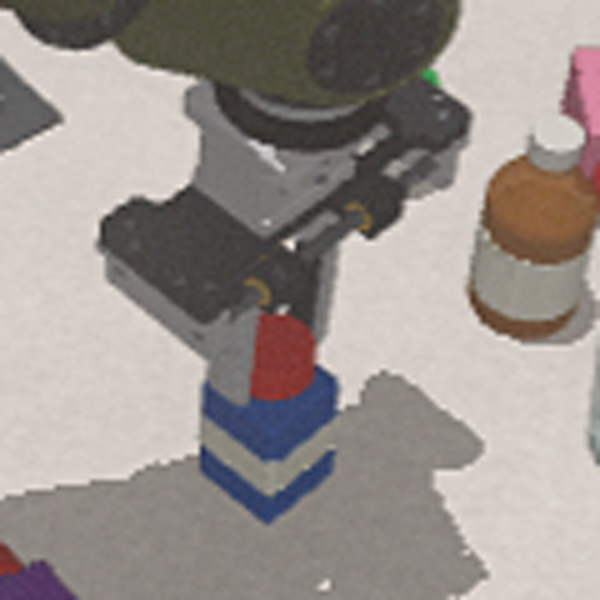

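It now hangs practically upright, cap at (285,355) and base corner at (268,520). I'll set it down on the table here to square it up, then regrip it on the body.

Emit:
arm_command(
  increments=[
    {"slide": [0, 0, -0.008], "yaw": 0, "gripper": 0.4},
    {"slide": [0, 0, -0.016], "yaw": 0, "gripper": 0.4},
    {"slide": [0, 0, -0.022], "yaw": 0, "gripper": 0.4},
    {"slide": [0, 0, -0.025], "yaw": 0, "gripper": 0.4},
    {"slide": [0, 0, -0.028], "yaw": 0, "gripper": 0.4},
    {"slide": [0, 0, -0.03], "yaw": 0, "gripper": 0.4},
    {"slide": [0, 0, -0.032], "yaw": 0, "gripper": 0.4},
    {"slide": [0, 0, -0.032], "yaw": 0, "gripper": 0.4},
  ],
)

```text
time_s: 7.8
ee_pos: [0.5108, -0.227, 0.0718]
eef_rot: [3.137, 0.006, 1.528]
force: [-32.6, -0.3, 79.8]
grip_width: 0.0427
```

The fingertips are on the bottle's shoulder (tip z 0.072), which gives 80 N, so I'm backing up at once.

Emit:
arm_command(
  increments=[
    {"slide": [0, 0, 0.01], "yaw": 0, "gripper": 0.4},
    {"slide": [0, 0, 0.01], "yaw": 0, "gripper": 0.4},
  ],
)

```text
time_s: 8.05
ee_pos: [0.5103, -0.2244, 0.0748]
eef_rot: [3.141, 0.0, 1.528]
force: [-0.4, -0.4, -1.5]
grip_width: 0.0415
```

Emit:
arm_command(
  increments=[
    {"slide": [0, 0, -0.001], "yaw": 0, "gripper": 0.4},
    {"slide": [0, 0, -0.001], "yaw": 0, "gripper": 0.5},
    {"slide": [0, 0, -0.001], "yaw": 0, "gripper": 0.6},
    {"slide": [0, 0, -0.001], "yaw": 0, "gripper": 1},
    {"slide": [0, 0, 0], "yaw": 0, "gripper": 1},
    {"slide": [0, 0, 0.04], "yaw": 0, "gripper": 1},
    {"slide": [-0.04, 0.03, 0.08], "yaw": 0, "gripper": 1},
    {"slide": [-0.1, 0.06, 0.12], "yaw": 0, "gripper": 1},
  ],
)

```text
time_s: 9.05
ee_pos: [0.4223, -0.1701, 0.1868]
eef_rot: [3.141, 0.0, 1.528]
force: [-0.2, -0.1, 0.6]
grip_width: 0.094
```

Emit:
arm_command(
  increments=[
    {"slide": [-0.03, 0.03, 0.03], "yaw": 0, "gripper": 1},
    {"slide": [-0.06, 0.06, 0.05], "yaw": 0, "gripper": 1},
    {"slide": [-0.06, 0.06, 0.05], "yaw": 0, "gripper": 1},
  ],
)

```text
time_s: 9.43
ee_pos: [0.3626, -0.11, 0.2375]
eef_rot: [3.137, 0.001, 1.529]
force: [0.4, 0.1, -0.2]
grip_width: 0.0937
```

Run:
```python
from h import *
o=readout.get_obs();print(o['ee_pos'],o['force'],o['grip_width'])
t=snap('top','x.png')['color'][:,:,::-1];s=snap('side','y.png')['color'][:,:,::-1]
f=lambda i:cv2.resize(i,None,fx=5,fy=5,interpolation=cv2.INTER_CUBIC)
cv2.imwrite('pics/d.png',np.hstack([f(t[205:285,360:440]),f(s[250:330,310:390])]))
```

```text
[ 0.36264229 -0.11000983  0.23751524] [ 0.36093622  0.14305991 -0.21641624] 0.09367036846391878
```

View pics/d.png

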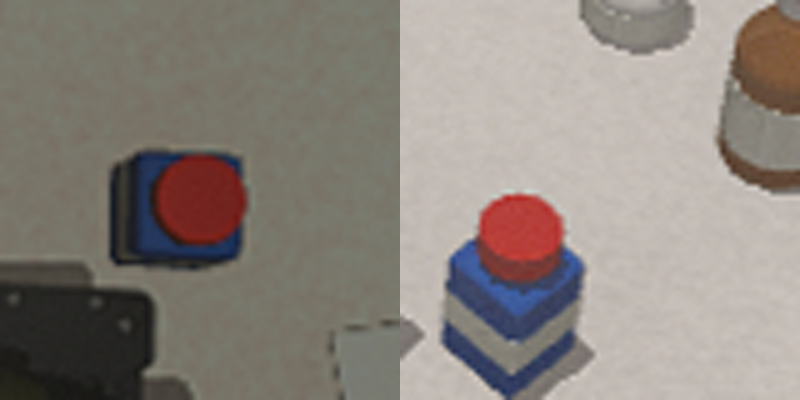

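The bottle stands upright, with the cap centre at crop (200,200) in the top view and (521,225) in the side view. Next I'll localise the bottle and pad numerically in both views.

Run:
```python
from h import *
def mask(n,f):
    i=np.load(f'pics/{n}.npz')['color'].astype(int);return f(i[...,0],i[...,1],i[...,2]).astype(np.uint8)
def comps(m,near):
    k,l,s,c=cv2.connectedComponentsWithStats(m);d=np.hypot(*(c-near).T)+1e3*(s[:,4]<15);d[0]=1e9;j=d.argmin()
    cn=max(cv2.findContours((l==j).astype(np.uint8),0,1)[0],key=len)
    e=cv2.fitEllipse(cn) if len(cn)>5 else None
    return c[j],s[j],e
red=lambda r,g,b:(r>80)&(g<.55*r)&(b<.6*r)
for n,p in(('top',(399.6,244.6)),('side',(333,295))):
    c,s,e=comps(mask(n,red),p);print(n,'cap',c,s,e, ray(n,*c,.096))
for n,p in(('top',(264.5,218)),('side',(266,241))):
    i=cv2.cvtColor(np.load(f'pics/{n}.npz')['color'],cv2.COLOR_RGB2GRAY)
    x,y=map(int,p);w=26;g=i[y-w:y+w,x-w:x+w]
    t,m=cv2.threshold(g,0,1,cv2.THRESH_BINARY|cv2.THRESH_OTSU)
    k,l,s,c=cv2.connectedComponentsWithStats(m);j=l[w,w];cn=max(cv2.findContours((l==j).astype(np.uint8),0,1)[0],key=len)
    e=cv2.fitEllipse(cn);print(n,'pad',c[j]+[x-w,y-w],s[j],e[0]+np.array([x-w,y-w]),e[1],ray(n,*(np.array(e[0])+[x-w,y-w]),.006))
org=lambda r,g,b:(r>100)&(g>.3*r)&(g<.7*r)&(b<.35*r)
for n,p in(('top',(210,223.5)),('side',(229,194))):
    c,s,e=comps(mask(n,org),p);print(n,'pin',c,s,e)
print('proj base corners side',proj('side',[[.51,-.2244,.096]]),proj('top',[[.5475,.199,.151],[.5475,.199,.106]]),proj('side',[[.5475,.199,.151],[.5475,.199,.106]]))
```

```text
top cap [399.70850202 244.34817814] [391 236  18  18 247] ((399.7143249511719, 244.35101318359375), (16.615873336791992, 17.15749740600586), 149.43954467773438) [ 0.50850744 -0.22967075  0.096     ]
side cap [333.55603448 297.11206897] [326 289  17  17 232] ((333.5591125488281, 297.10516357421875), (15.978507041931152, 16.702295303344727), 172.9011688232422) [ 0.5028661  -0.23357525  0.096     ]
top pad [264.34837093 218.09273183] [ 11  11  32  32 798] [264.35934639 218.10136604] (30.75924301147461, 31.25569725036621) [0.58226168 0.0850067  0.006     ]
side pad [260.85714286 239.82539683] [ 12  15  18  20 252] [260.99616051 239.86085892] (16.389251708984375, 20.09669303894043) [0.57195193 0.09418573 0.006     ]
top pin [209.42857143 223.25      ] [207 221   6   6  28] ((209.50994873046875, 223.4355010986328), (5.37316370010376, 5.585711479187012), 156.37310791015625)
side pin [358.         201.90909091] [353 200  10   4  22] ((357.94647216796875, 201.82936096191406), (2.879990577697754, 8.853039741516113), 90.47693634033203)
proj base corners side [[332.60205693 293.311228  ]] [[209.71454716 223.49249381]
 [212.68229683 226.27690414]] [[228.23271172 188.32523701]
 [229.11039217 200.57121476]]
```

Run:
```python
from h import *
print(proj('side',[[.51,-.229,.096],[.5085,-.2297,.096],[.51,-.2244,.096],[.5823,.085,.006]]))
print(ray('side',333.8,294.1,.096),ray('side',(373+.5)/1.4-.5,336.5/1.4-.5,.006))
print(ray('side',(321+.5)/1.4-.5,264/1.4-.5,.151),readout.get_obs()['qpos'])
```

```text
[[334.056187   294.38894827]
 [333.86838946 294.89761872]
 [332.60205693 293.311228  ]
 [265.76393155 239.7116037 ]]
[ 0.51022973 -0.22799279  0.096     ] [0.58297431 0.08351271 0.006     ]
[0.5500584  0.19809502 0.151     ] [-3.92938838e-01 -1.19073238e-01  1.90615107e+00 -6.46926032e-05
  1.35350090e+00 -3.50290028e-01]
```

Both cameras agree to about 1 mm: bottle (0.5095, -0.229), pad (0.5825, 0.0845), pin (0.549, 0.1985). Regripping on the body.

Emit:
arm_command(
  increments=[
    {"slide": [0.03, -0.024, -0.01], "yaw": 0, "gripper": 1},
    {"slide": [0.07, -0.056, -0.03], "yaw": 0, "gripper": 1},
    {"slide": [0.11, -0.09, -0.05], "yaw": 0, "gripper": 1},
    {"slide": [0.14, -0.113, -0.07], "yaw": 0, "gripper": 1},
    {"slide": [0.147, -0.119, -0.085], "yaw": 0, "gripper": 1},
    {"slide": [0.147, -0.119, -0.085], "yaw": 0, "gripper": 1},
  ],
)

```text
time_s: 10.28
ee_pos: [0.5094, -0.2298, 0.1485]
eef_rot: [-3.138, -0.002, 1.527]
force: [-0.2, -0.8, 0.1]
grip_width: 0.0942
```

Descending to grasp point z≈0.045 (TCP 0.026).

Emit:
arm_command(
  increments=[
    {"slide": [0, 0, -0.03], "yaw": 0, "gripper": 1},
    {"slide": [0, 0, -0.07], "yaw": 0, "gripper": 1},
    {"slide": [0, 0, -0.105], "yaw": 0, "gripper": 1},
    {"slide": [0, 0, -0.123], "yaw": 0, "gripper": 1},
    {"slide": [0, 0, -0.124], "yaw": 0, "gripper": 0.7},
    {"slide": [0, 0, -0.124], "yaw": 0, "gripper": 0.4},
    {"slide": [0, 0, -0.124], "yaw": 0, "gripper": 0.4},
    {"slide": [0, 0, -0.124], "yaw": 0, "gripper": 0.4},
  ],
  grip_force=15,
)

```text
time_s: 11.28
ee_pos: [0.5104, -0.23, 0.0274]
eef_rot: [3.141, 0.0, 1.528]
force: [0.2, 0.8, -0.6]
grip_width: 0.0572
```

Emit:
arm_command(
  increments=[
    {"slide": [0, 0, 0], "yaw": 0, "gripper": 0.4},
    {"slide": [0, 0, 0], "yaw": 0, "gripper": 0.4},
    {"slide": [0, 0, 0.01], "yaw": 0, "gripper": 0.4},
    {"slide": [0, 0, 0.03], "yaw": 0, "gripper": 0.4},
    {"slide": [0, 0, 0.05], "yaw": 0, "gripper": 0.4},
    {"slide": [0, 0, 0.05], "yaw": 0, "gripper": 0.4},
  ],
)

```text
time_s: 12.02
ee_pos: [0.5108, -0.2302, 0.0781]
eef_rot: [3.139, 0.001, 1.528]
force: [0.3, 0.4, -1.9]
grip_width: 0.0503
```

Emit:
arm_command(
  increments=[
    {"slide": [0.004, 0.015, 0], "yaw": 0, "gripper": 0.4},
    {"slide": [0.011, 0.047, 0], "yaw": -0.01, "gripper": 0.4},
    {"slide": [0.02, 0.088, 0], "yaw": -0.02, "gripper": 0.4},
    {"slide": [0.03, 0.132, 0], "yaw": -0.04, "gripper": 0.4},
    {"slide": [0.04, 0.176, 0], "yaw": -0.06, "gripper": 0.4},
    {"slide": [0.05, 0.22, 0], "yaw": -0.08, "gripper": 0.4},
    {"slide": [0.06, 0.26, 0], "yaw": -0.092, "gripper": 0.4},
    {"slide": [0.067, 0.29, 0], "yaw": -0.092, "gripper": 0.4},
  ],
)

```text
time_s: 13.02
ee_pos: [0.5766, 0.0628, 0.0755]
eef_rot: [-3.14, 0.0, 1.437]
force: [-0.5, -0.7, -0.7]
grip_width: 0.0496
```

Emit:
arm_command(
  increments=[
    {"slide": [0.0035, 0.015, 0], "yaw": 0, "gripper": 0.4},
    {"slide": [0.005, 0.0235, 0], "yaw": 0, "gripper": 0.4},
    {"slide": [0.005, 0.0235, 0], "yaw": 0, "gripper": 0.4},
    {"slide": [0.005, 0.0235, 0], "yaw": 0, "gripper": 0.4},
  ],
)

```text
time_s: 13.52
ee_pos: [0.582, 0.0828, 0.0766]
eef_rot: [-3.141, 0.0, 1.435]
force: [-0.4, -1.3, -1.1]
grip_width: 0.0498
```

Emit:
arm_command(
  increments=[
    {"slide": [0.0005, 0.0007, -0.01], "yaw": 0, "gripper": 0.4},
    {"slide": [0.0005, 0.0007, -0.022], "yaw": 0, "gripper": 0.4},
    {"slide": [0.0005, 0.0007, -0.032], "yaw": 0, "gripper": 0.4},
    {"slide": [0.0005, 0.0007, -0.037], "yaw": 0, "gripper": 0.4},
    {"slide": [0.0005, 0.0007, -0.039], "yaw": 0, "gripper": 0.4},
    {"slide": [0.0005, 0.0007, -0.0395], "yaw": 0, "gripper": 0.4},
    {"slide": [0.0005, 0.0007, -0.04], "yaw": 0, "gripper": 0.4},
    {"slide": [0.0005, 0.0007, -0.0405], "yaw": 0, "gripper": 0.4},
  ],
)

```text
time_s: 14.52
ee_pos: [0.5827, 0.0844, 0.0364]
eef_rot: [3.141, -0.0, 1.436]
force: [0.2, -0.5, -2.2]
grip_width: 0.0499
```

Emit:
arm_command(
  increments=[
    {"slide": [0, 0, -0.0005], "yaw": 0, "gripper": 0.4},
    {"slide": [0, 0, -0.001], "yaw": 0, "gripper": 0.4},
    {"slide": [0, 0, -0.0015], "yaw": 0, "gripper": 0.4},
  ],
)

```text
time_s: 14.9
ee_pos: [0.5826, 0.0843, 0.0346]
eef_rot: [3.142, -0.0, 1.436]
force: [0.3, -1.5, -1.3]
grip_width: 0.05
```

Emit:
arm_command(
  increments=[
    {"slide": [0, -0.0005, -0.0005], "yaw": 0, "gripper": 0.4},
    {"slide": [0, -0.0005, -0.001], "yaw": 0, "gripper": 0.4},
    {"slide": [0, -0.0005, -0.0013], "yaw": 0, "gripper": 0.4},
  ],
)

```text
time_s: 15.28
ee_pos: [0.5826, 0.0838, 0.0333]
eef_rot: [-3.142, -0.0, 1.436]
force: [-0.7, -0.9, -1.2]
grip_width: 0.0502
```

Emit:
arm_command(
  increments=[
    {"slide": [0, 0, -0.0003], "yaw": 0, "gripper": 0.4},
    {"slide": [0, 0, -0.0006], "yaw": 0, "gripper": 0.4},
  ],
)

```text
time_s: 15.52
ee_pos: [0.5826, 0.0838, 0.033]
eef_rot: [3.142, -0.0, 1.436]
force: [-3.3, -0.7, 6.5]
grip_width: 0.0498
```

Contact, 6.5 N. Releasing and lifting clear.

Emit:
arm_command(
  increments=[
    {"slide": [0, 0, 0.0004], "yaw": 0, "gripper": 0.45},
    {"slide": [0, 0, 0.0004], "yaw": 0, "gripper": 0.6},
    {"slide": [0, 0, 0.0004], "yaw": 0, "gripper": 0.8},
    {"slide": [0, 0, 0.0004], "yaw": 0, "gripper": 0.95},
    {"slide": [0, 0, 0.001], "yaw": 0, "gripper": 0.95},
    {"slide": [0, 0, 0.02], "yaw": 0, "gripper": 0.95},
    {"slide": [0, 0, 0.06], "yaw": 0, "gripper": 0.95},
    {"slide": [0, 0, 0.11], "yaw": 0, "gripper": 0.95},
  ],
)

```text
time_s: 16.52
ee_pos: [0.5823, 0.0838, 0.1448]
eef_rot: [-3.141, 0.0, 1.436]
force: [-0.5, -0.9, 0.1]
grip_width: 0.0895
```

Emit:
arm_command(
  increments=[
    {"slide": [-0.02, 0, 0.04], "yaw": 0, "gripper": 0.95},
    {"slide": [-0.07, 0, 0.06], "yaw": 0, "gripper": 0.95},
    {"slide": [-0.12, 0, 0.06], "yaw": 0, "gripper": 0.8},
    {"slide": [-0.15, 0, 0.06], "yaw": 0, "gripper": 0.6},
    {"slide": [-0.15, 0, 0.06], "yaw": 0, "gripper": 0.5},
  ],
)

```text
time_s: 17.15
ee_pos: [0.4317, 0.0839, 0.2045]
eef_rot: [3.139, -0.001, 1.436]
force: [-0.2, -0.6, -0.2]
grip_width: 0.0625
```

Run:
```python
from h import *
o=readout.get_obs();print(o['time_s'],o['ee_pos'],o['eef_rot'],o['qpos'],o['force'],o['grip_width'])
t=snap('top','x.png')['color'][:,:,::-1];s=snap('side','y.png')['color'][:,:,::-1]
f=lambda i:cv2.resize(i,None,fx=5,fy=5,interpolation=cv2.INTER_CUBIC)
cv2.imwrite('pics/e.png',np.hstack([f(t[170:260,220:300]),f(s[170:260,195:275])]))
```

```text
17.15 [0.43166107 0.08390564 0.20447995] [ 3.13914209e+00 -6.02078196e-04  1.43615010e+00] [ 1.08660850e-01  5.06085303e-02  1.81639762e+00 -6.30970183e-06
  1.27206307e+00  2.43309662e-01] [-0.15904961 -0.61073636 -0.15368025] 0.06250640829310333
```

View pics/e.png

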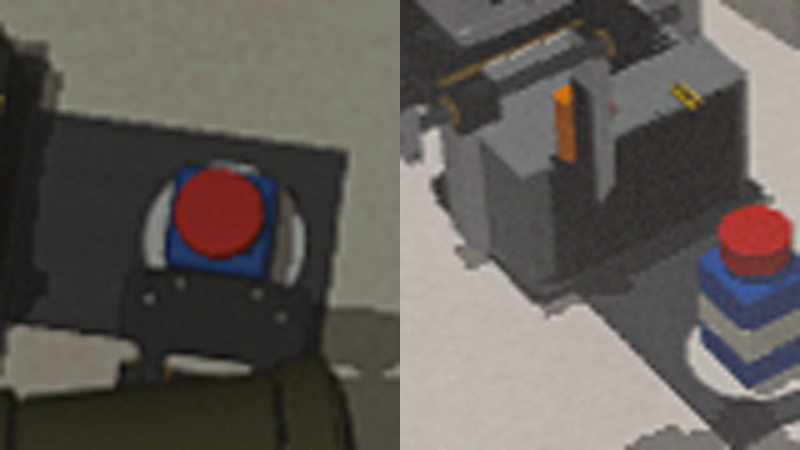

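The bottle stands upright on the pad, white visible all round it where unoccluded (cap at (218,212) top, (755,235) side). The pin is at (565,122) in the side view. Moving above the pin with the jaws along the station x axis.

Emit:
arm_command(
  increments=[
    {"slide": [0.02, 0.02, 0], "yaw": 0, "gripper": 0.6},
    {"slide": [0.05, 0.049, 0], "yaw": 0, "gripper": 0.6},
    {"slide": [0.085, 0.083, 0], "yaw": 0, "gripper": 0.6},
    {"slide": [0.11, 0.108, 0], "yaw": 0, "gripper": 0.6},
    {"slide": [0.117, 0.1145, 0], "yaw": 0, "gripper": 0.6},
    {"slide": [0.117, 0.1145, 0], "yaw": 0, "gripper": 0.6},
  ],
)

```text
time_s: 18.0
ee_pos: [0.5498, 0.1982, 0.2023]
eef_rot: [-3.141, 0.0, 1.436]
force: [-0.3, -1.0, 0.2]
grip_width: 0.0564
```

Emit:
arm_command(
  increments=[
    {"slide": [0, 0, -0.02], "yaw": 0, "gripper": 0.6},
    {"slide": [0, 0, -0.045], "yaw": 0, "gripper": 0.6},
    {"slide": [0, 0, -0.07], "yaw": 0, "gripper": 0.6},
    {"slide": [0, 0, -0.083], "yaw": 0, "gripper": 0.6},
    {"slide": [0, 0, -0.088], "yaw": 0, "gripper": 0.6},
    {"slide": [0, 0, -0.088], "yaw": 0, "gripper": 0.6},
  ],
)

```text
time_s: 18.75
ee_pos: [0.5498, 0.1982, 0.1153]
eef_rot: [3.141, -0.0, 1.436]
force: [0.2, -0.2, 0.3]
grip_width: 0.0563
```

Emit:
arm_command(
  increments=[
    {"slide": [0, 0, 0], "yaw": 0, "gripper": 0.4},
    {"slide": [0, 0, 0], "yaw": 0, "gripper": 0.25},
    {"slide": [0, 0, 0], "yaw": 0, "gripper": 0.1},
    {"slide": [0, 0, 0], "yaw": 0, "gripper": 0.05},
    {"slide": [0, 0, 0], "yaw": 0, "gripper": 0.05},
    {"slide": [0, 0, 0], "yaw": 0, "gripper": 0.05},
  ],
  grip_force=35,
)

```text
time_s: 19.5
ee_pos: [0.548, 0.1986, 0.1147]
eef_rot: [-3.138, 0.001, 1.436]
force: [-13.4, 0.3, 6.4]
grip_width: 0.0153
```

Emit:
arm_command(
  increments=[
    {"slide": [-0.004, 0.0005, 0], "yaw": 0, "gripper": 0.05},
    {"slide": [-0.01, 0.0013, 0], "yaw": 0, "gripper": 0.05},
    {"slide": [-0.017, 0.0023, 0], "yaw": 0, "gripper": 0.05},
    {"slide": [-0.024, 0.0032, 0], "yaw": 0, "gripper": 0.05},
    {"slide": [-0.031, 0.0042, 0], "yaw": 0, "gripper": 0.05},
    {"slide": [-0.038, 0.0051, 0], "yaw": 0, "gripper": 0.05},
    {"slide": [-0.043, 0.0058, 0], "yaw": 0, "gripper": 0.05},
    {"slide": [-0.045, 0.006, 0], "yaw": 0, "gripper": 0.05},
  ],
)

```text
time_s: 20.5
ee_pos: [0.5048, 0.2044, 0.1148]
eef_rot: [3.14, -0.001, 1.436]
force: [8.3, 1.4, -5.2]
grip_width: 0.0158
```

Run:
```python
from h import *
o=readout.get_obs();print(o['time_s'],o['ee_pos'],o['force'],o['grip_width'])
t=snap('top','x.png')['color'][:,:,::-1];s=snap('side','y.png')['color'][:,:,::-1]
cv2.imwrite('pics/f.png',np.hstack([cv2.resize(t[175:235,180:230],None,fx=8,fy=8,interpolation=cv2.INTER_CUBIC),cv2.resize(s[168:228,215:265],None,fx=8,fy=8,interpolation=cv2.INTER_CUBIC)]))
```

```text
20.5 [0.50484772 0.20441309 0.11476885] [ 8.28225675  1.42432057 -5.1858756 ] 0.015811247584237326
```

View pics/f.png

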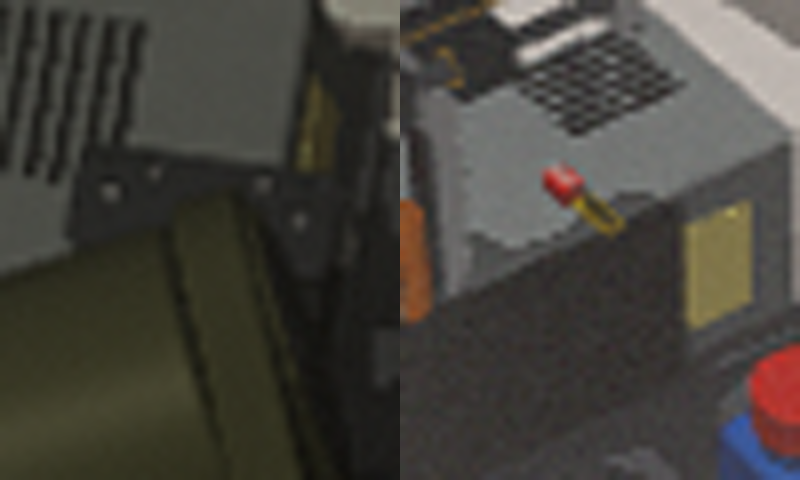

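The window is now lit, with the pointer (600,210) and red clip (562,185) nearly in line in the side view. I'll enlarge that with predicted lines drawn in, and cross-check with the first top picture.

Run:
```python
from h import *
xs=np.array([np.cos(-.135),np.sin(-.135)])
def cen(im,f,off,sc,n,z,bx):
    a=im.astype(int);b,g,r=a[...,0],a[...,1],a[...,2];m=f(r,g,b).astype(np.uint8)
    q=np.zeros_like(m);q[bx[1]:bx[3],bx[0]:bx[2]]=1;p=np.argwhere(m&q)[:,::-1];c=(p.mean(0)+.5)/sc-.5+off
    return c,len(p),ray(n,*c,z)
yel=lambda r,g,b:(r>70)&(g>.65*r)&(b<.5*r); red=lambda r,g,b:(r>80)&(g<.5*r)&(b<.6*r)
b=cv2.imread('pics/b.png')
y=cen(b,yel,[165,160],6,'top',.105,(260,150,345,215));r=cen(b,red,[165,160],6,'top',.107,(195,260,265,320))
print('init top',y,r,'need',(y[2]-r[2])[:2]@xs)
s=cv2.imread('pics/y.png')
y=cen(s,yel,[0,0],1,'side',.105,(230,180,250,205));r=cen(s,red,[0,0],1,'side',.107,(225,180,245,200))
print('now side',y,r,'left',(y[2]-r[2])[:2]@xs)
im=cv2.resize(s[183:203,228:248],None,fx=28,fy=28,interpolation=cv2.INTER_CUBIC)
cv2.imwrite('pics/g.png',im)
# direction of station y in this view (slope) & px per mm along x
p=proj('side',[[.59,.22,.107],[.59+.03*.135,.22+.03*.991,.107],[.59+.01*.991,.22-.01*.135,.107]]);print(p[1]-p[0],p[2]-p[0])
```

```text
init top (array([215.15879535, 190.00684463]), 974, array([0.63274608, 0.19581833, 0.105     ])) (array([202.87087912, 207.80274725]), 455, array([0.59028863, 0.22276058, 0.107     ])) need 0.045697306307011784
now side (array([239.3, 194.6]), 10, array([0.58673019, 0.19974486, 0.105     ])) (array([234.81818182, 190.81818182]), 11, array([0.58719297, 0.21983687, 0.107     ])) left 0.002245621902900124
[-5.60456837 -5.21338492] [ 2.86635075 -1.28127171]
```

View pics/g.png

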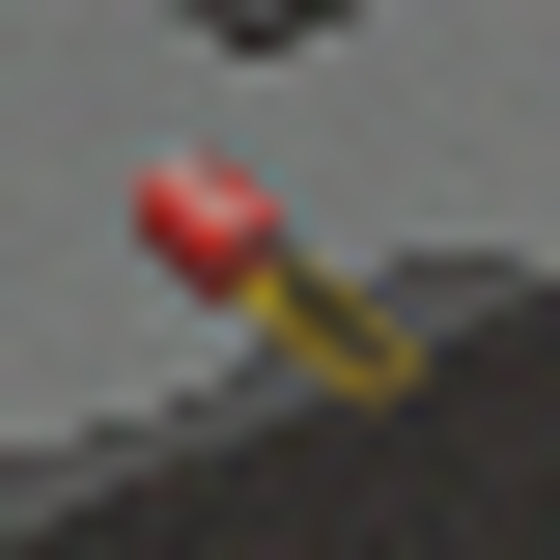

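Run:
```python
from h import *
xs=np.array([np.cos(-.135),np.sin(-.135)])
S=lambda u,v,z:ray('side',228+(u+.5)/28-.5,183+(v+.5)/28-.5,z)[:2]@xs
for p in((185,165),(210,188),(235,210)):print('clip',S(*p,.108))
for p in((290,280),(330,318),(380,360)):print('ptr',S(*p,.1045),S(*p,.106))
print('yellow corners mid',S(335,330,.105))
o=readout.get_obs();print(o['ee_pos'][:2]@xs,np.array([.548,.1986])@xs,o['force'])
```

```text
clip 0.5560882811219531
clip 0.5561063727233593
clip 0.5562147807200936
ptr 0.5567264153880893 0.5557765158174691
ptr 0.5566519876005411 0.5557022047650738
ptr 0.557051827970792 0.5561014180116606
yellow corners mid 0.5556760255367607
0.47276540063096706 0.516284293734033 [ 7.82108838  1.08201375 -4.83929228]
```

The side view puts 0 to 1.5 mm left to pull, depending on the tongue's height. Tool travel against the first top picture gives about 1.7 mm. I'll pull 1 mm more.

Emit:
arm_command(
  increments=[
    {"slide": [-0.001, 0.0001, 0], "yaw": 0, "gripper": 0.05},
    {"slide": [-0.001, 0.0001, 0], "yaw": 0, "gripper": 0.05},
    {"slide": [-0.001, 0.0001, 0], "yaw": 0, "gripper": 0.05},
    {"slide": [-0.001, 0.0001, 0], "yaw": 0, "gripper": 0.05},
  ],
)

```text
time_s: 21.1
ee_pos: [0.504, 0.2045, 0.1147]
eef_rot: [3.14, -0.001, 1.436]
force: [8.0, 1.1, -4.0]
grip_width: 0.0155
```

Run:
```python
from h import *
xs=np.array([np.cos(-.135),np.sin(-.135)])
s0=cv2.imread('pics/s0.png');snap('side','y.png');s=cv2.imread('pics/y.png')
def cen(im,sc,bx,f):
    a=im.astype(float);b,g,r=a[...,0],a[...,1],a[...,2];w=f(r,g,b)
    q=np.zeros_like(w);q[bx[1]:bx[3],bx[0]:bx[2]]=1;w=w*q
    yy,xx=np.mgrid[:w.shape[0],:w.shape[1]];return (np.array([(w*xx).sum(),(w*yy).sum()])/w.sum()+.5)/sc-.5
yel=lambda r,g,b:np.clip(np.minimum(r,g)-b-25,0,None)
y0=cen(s0,1.4,(343,255,362,275),yel);y1=cen(s,1,(232,186,248,203),yel)
X=lambda p,z:ray('side',*p,z)[:2]@xs
print(y0,y1)
for z in(.103,.105):print(z,'travel side',X(y0,z)-X(y1,z),'ptr',X(y0,z),X(y1,z))
# z of initial pointer from top x + side
T=lambda z:ray('top',215.16,190.0,z)[:2]
for z in(.102,.104,.106):print(z,T(z),ray('side',*y0,z)[:2])
o=readout.get_obs();print(o['time_s'],o['ee_pos'],.5163-o['ee_pos'][:2]@xs,o['force'],o['grip_width'])
# bottle check
a=s.astype(int);m=((a[...,2]>80)&(a[...,1]<.5*a[...,2])&(a[...,0]<.6*a[...,2]));m[:,:250]=0;m[:205]=0;m[:,290:]=0;m[245:]=0
p=np.argwhere(m)[:,::-1];print('cap',p.mean(0),p.min(0),p.max(0),'pred top-centre',proj('side',[[.5825,.0845,.102],[.5825,.0845,.09]]))
```

```text
[251.73547215 188.83958838] [238.39130435 194.25797101]
0.103 travel side 0.04538317298802175 ptr 0.5998881500323836 0.5545049770443619
0.105 travel side 0.045288414196751114 ptr 0.5985334801448299 0.5532450659480788
0.102 [0.63340093 0.19625574] [0.63284219 0.19703264]
0.104 [0.63297522 0.19596256] [0.63122451 0.19518783]
0.106 [0.6325495  0.19566939] [0.62960683 0.19334302]
21.15 [0.5040455  0.2044887  0.11475332] 0.0443628384325056 [ 7.95057576  1.49631318 -3.66960478] 0.015570831269751163
cap [265.24683544 217.28481013] [259 211] [272 224] pred top-centre [[265.70120162 215.25451637]
 [265.73126174 218.43787839]]
```

All estimates now agree on about 0.7 mm left, and the cap sits where a bottle centred on the pad should put it. One small nudge, then hand in.

Emit:
arm_command(
  increments=[
    {"slide": [-0.0007, 0.0001, 0], "yaw": 0, "gripper": 0.05},
    {"slide": [-0.0007, 0.0001, 0], "yaw": 0, "gripper": 0.05},
    {"slide": [-0.0007, 0.0001, 0], "yaw": 0, "gripper": 0.05},
    {"slide": [-0.0007, 0.0001, 0], "yaw": 0, "gripper": 0.05},
  ],
)

```text
time_s: 21.65
ee_pos: [0.5034, 0.2046, 0.1148]
eef_rot: [3.14, -0.001, 1.436]
force: [9.1, 1.2, -5.0]
grip_width: 0.0152
```

Run:
```python
from h import *
o=readout.get_obs();print(o['time_s'],o['ee_pos'],o['force'],o['grip_width']);print(job.hand_in())
```

```text
21.65 [0.50335324 0.20460137 0.11477694] [ 9.10859597  1.24254214 -4.95869606] 0.015177930947077216
the job is handed in; nothing more can be done
None
```

The job is handed in at 21.7 s. The blue bottle stands upright on the white pad, released, and the gripper is still holding the shutter at the red clip with the lamp window open.

**Bottle:** I tipped it up by its cap, squared it on the table, regripped the body, set it on the pad at about 6.5 N and let go. The last side picture had the cap within about 1 px of where a bottle centred on the pad should show it, and an earlier view showed white pad around it wherever it was not hidden.

**Shutter:** I pulled it about 45 mm and held it with a 35 N grip setting. The force reading at the end was about 9 N, as expected from the spring. The estimates of alignment disagreed by about 1 mm: tool travel was 45.1 mm, the side camera suggested about 46 mm (45.3 mm before the last nudge), and the first top picture suggested 45.2 to 45.7 mm was needed. I took no picture after the final 0.7 mm nudge.

**What went wrong:**
- The first tipping sweep stalled at about 45 degrees.
- While setting the bottle on the table, the fingertips pressed on its shoulder and the wrist force briefly read about 80–86 N. That is under the 120 N wrist limit and came from the fingertips, not the gripper's body, and I backed off at once.

I saw no other object on the bench touched or moved.

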